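# Feel along the sanded back rail

## Task

Check the sanded top edge of the curved chair back rail that stands on the foam mat: put your fingertips down lightly on the edge at the end wrapped in blue tape, stroke along it all the way to the bare end without losing touch, then lift your hand clear. Keep the touch light, do not lift, topple or shift the rail, and leave the plane, sanding block, glue bottle and tape roll where they are.

Things in the scene. Friction and masses are not known exactly. Their poses are not given: they have to be found in the camera images.
- rail: Pale hardwood back rail of a child's chair, loose, about 0.36 kg, standing on its flat lower edge at any yaw. 290 mm long along its curve, 24 mm thick, bent in plan to 320 mm radius. Top edge rounded across (12 mm radius), 64 mm above the mat at the middle, falling to 53 mm at both ends. Blue tape wraps 17 mm of one end. Origin: centre of underside; z up; y towards the taped end; x to the outside of the bend.
- edge_start (a point): Point on the top edge at the taped end, 20 mm in from the tip of the wood. Its x and y are the middle of the 24 mm wide rounded edge, its z the very top of the wood there, 56 mm above the mat. Land within 15 mm of here.
- edge_quarter (a point): Point on the top edge a quarter of the way along, 60 mm along the curve from the middle on the taped side. Its x and y are the middle of the 24 mm wide rounded edge, its z the very top of the wood there, 62 mm above the mat. 
- edge_middle (a point): Point on the top edge at the middle of the rail. Its x and y are the middle of the 24 mm wide rounded edge, its z the very top of the wood there, 64 mm above the mat. 
- edge_threequarter (a point): Point on the top edge three quarters of the way along, 60 mm along the curve from the middle on the bare side. Its x and y are the middle of the 24 mm wide rounded edge, its z the very top of the wood there, 62 mm above the mat. 
- edge_end (a point): Point on the top edge at the bare end, 20 mm in from the tip of the wood. Its x and y are the middle of the 24 mm wide rounded edge, its z the very top of the wood there, 56 mm above the mat. The stroke must come at least this far.
- mat (a joint): Black grippy foam mat under the rail, 320 x 320 x 20 mm. Its whole top sinks evenly under load and springs back, about 1 mm per newton, up to 14 mm (value in m, up positive, near 0 with the rail at rest). Fingertips 2 to 4 mm below the edge's free height press with 2 to 4 N: a light touch. Over 15 N is too hard; hard strokes drag or tip the rail. Keep the fingers shut to touch one place at a time.
- plane: Small steel block plane with brass knob and wooden cap, 160 x 50 mm, 55 mm high, beside the mat on the left; leave it alone. Origin: centre of its sole.
- block: Cork sanding block, 112 x 64 x 34 mm, beside the mat on the right; leave it alone. Origin: centre of its underside.
- glue: White glue bottle with orange cap, 54 mm across, 125 mm tall, standing beyond the mat's right side; leave it alone. Origin: centre of its base.
- tape: Roll of blue masking tape lying flat, 96 mm across, 25 mm high, beyond the mat's left side; leave it alone. Origin: centre of its underside.

How it is judged (in metres and radians):
On the way, in this order (a step that is already met when the one before it is completed fails the run):
1. the fingers touch the top edge at the taped end (contact force between the fingers and rail_c0 above 0.3 N), for 0.05 s.
2. still touching, the fingers pass 75 mm before the middle (contact force between the fingers and rail above 0.3 N and y of the grasp point in the frame of rail between 0.065 and 0.085 m), for 0.05 s.
3. still touching, the fingers pass 50 mm before the middle (contact force between the fingers and rail above 0.3 N and y of the grasp point in the frame of rail between 0.04 and 0.06 m), for 0.05 s.
4. still touching, the fingers pass 25 mm before the middle (contact force between the fingers and rail above 0.3 N and y of the grasp point in the frame of rail between 0.015 and 0.035 m), for 0.05 s.
5. still touching, the fingers pass the middle (contact force between the fingers and rail above 0.3 N and y of the grasp point in the frame of rail between -0.01 and 0.01 m), for 0.05 s.
6. still touching, the fingers pass 25 mm past the middle (contact force between the fingers and rail above 0.3 N and y of the grasp point in the frame of rail between -0.035 and -0.015 m), for 0.05 s.
7. still touching, the fingers pass 50 mm past the middle (contact force between the fingers and rail above 0.3 N and y of the grasp point in the frame of rail between -0.06 and -0.04 m), for 0.05 s.
8. still touching, the fingers pass 75 mm past the middle (contact force between the fingers and rail above 0.3 N and y of the grasp point in the frame of rail between -0.085 and -0.065 m), for 0.05 s.
9. the fingers touch the top edge at the bare end (contact force between the fingers and rail_c8 above 0.3 N), for 0.05 s.
At the end, for the whole second after the job is handed in: After the stroke from the taped end to the bare end the rail still stands upright (within 0.06 rad) at rest, both its ends and its middle within 20 mm of where they were, and the four things beside the mat are within 20 mm of where they were (distance of each of edge_middle, edge_start, edge_end, plane, block, glue, tape from where it was at the start of the episode below 0.02 m and angle between rail's own z axis and vertical below 0.06 rad and linear speed of rail below 0.01 m/s); the robot touches nothing.
It fails at once if the rail is pressed hard (more than 15 N) (contact force between the fingers and rail above 15 N).
It fails at once if the rail is lifted off the mat (height (world z) of rail above 0.028 m).
It fails at once if the rail is toppled (angle between rail's own z axis and vertical above 0.3 rad).
It fails at once if the rail is shoved or carried along (more than 30 mm) (distance of edge_middle from where it was at the start of the episode above 0.03 m).
It fails at once if the plane, sanding block, glue bottle or tape roll is moved more than 20 mm (distance of any of plane, block, glue, tape from where it was at the start of the episode above 0.02 m).
It also fails if it takes over 48 s, if anything falls off the work surface, if the arm or the gripper's body presses on something with over 40 N, if the wrist force passes 120 N, or if a joint passes its speed limit or range.

## Robot

A 7-joint arm with a two-finger parallel gripper is mounted at the origin on the work surface. World frame = base frame: x ahead of the robot, y to its left, z up, the work surface at z = 0. Lengths are in m, angles in degrees, forces in N, time in s.
With the tool pointing down it reaches from about 0.425 to 0.875 m from the base axis. Payload 4.7 kg.
Tool frame: the origin (TCP) lies at the very end of the fingers, on their centre line; the grasp point (between the pads) lies 19 mm behind it (env.grasp_offset is the distance from the TCP to the grasp point, in m); z points along the fingers, y is the line along which they close (so a half turn about z gives the same grasp; the last joint's range is limited). The gripper opens to 87 mm and grips with 3 to 60 N. Pads are 19 mm wide; open, the fingers measure 117 mm over their backs; the gripper's body (75 mm by 190 mm) begins 51 mm behind the grasp point.
Start: joints at [-69.437, 18.392, -4.016, 83.108, 1.295, 78.541, -3.26], TCP at [0.22, 0.612, 0.223] pointing down, gripper open.
Joint ranges: [-163.93, 163.93], [-17.29, 119.83], [-79.2, 71.16], [3.27, 140.29], [-89.18, 269.18], [5.43, 117.66], [-154.24, 154.24]. Speed limits (degrees/s): [147.25, 147.25, 180, 180, 180, 180, 180].

## Interface

Orientations are given as [roll, pitch, yaw] about the fixed x, y, z axes, in that order (R = Rz(yaw) Ry(pitch) Rx(roll)).
In Python, from cell import env gives the robot as it stands. The module is installed in compiled form; this text tells all that it offers.
- The arm moves only by the tool drive_tool, never from a script. Its argument "moves" is one flat list of numbers, 5 for each row, row after row: the shift along the tool's x, y, z in units of 40 mm (1.0 is 40 mm), then the turn about the tool's z in units of 10 degrees (1.0 is 10 degrees), then the finger opening in mm, from 0 to 87. A call has 1 to 5 rows; each row is the pose to reach, as a shift and turn from the pose commanded when the call began, along the tool's axes at that moment; what a row does not reach only later rows make up. A row lasts 1/8 s, in which the tool goes at most 62.5 mm and 10.7 degrees, less where a joint would pass 70% of its speed; a pose out of reach is approached as far as the arm can. A call with a gripper value outside its range is refused whole. The fingers move at their own pace and stop on an object; "squeeze" is the grip in N (left out, the last holds). Time passes only in rows, so rows that repeat a pose let the fingers close. It gives the time, the measured TCP pose, the force, the opening and the grip force at its end, in the units of the state.
- env.get_obs(): the state, without advancing time (a new reading comes with each control period).
- env.read_camera(name): name is "side" or "top" or "wrist"; returns (picture, depth): 420x560x3 uint8, red, green, blue; 420x560 float32, m along the optical axis (not along the pixel's ray), 0 where there is no reading.
- env.camera_model(name): a dict with "K" (3x3 intrinsics, pixels), "rvec" (rotation vector, rad) and "tvec" (3), from world to camera coordinates, as OpenCV has them; the wrist camera has in their place "tool_from_camera" (4x4, takes a point from camera to tool coordinates, whose origin is the TCP and whose axes are the flange's). Camera axes: x right, y down, z forward; pixel columns grow to the right and rows downward; lengths in m; the calibration is good to about 2 mm. A picture is of the moment at which its call begins: read the wrist's pose just before it. camera_model takes no time and is no camera call.
- env.sign_off(): hands the job in; it is judged then, once.
The state is a dict: "time_s": time; "qpos": joint angles; "joint_velocities": joint speeds; "effort": joint torques, N m; "tool_pos": TCP position; "tool_rot": TCP orientation; "force": force on the tool from outside, world axes, zero at the start; "wrist_torque": the same for the moment, N m; "grip_width": finger opening in m; "grasp_force": force on a finger pad.
Only numpy, scipy, OpenCV 4.12 (cv2) and the standard library are available. Lean on these libraries where they do the work, as an engineer would, in place of code of your own. Each camera call takes 0.05 s, during which the arm holds its last target. There are 200 camera calls.

## Working session

There is one attempt and no reset: what is moved stays moved. The work goes in short steps, Python scripts to look and compute and a tool call to move; the robot and the scene stay as the last step left them, time stands still between calls to the robot, and variables do not carry over. Pictures are saved under pics/ and viewed, at most 10 in all, crops included, and the job is handed in when it is done.

Besides the shell and the picture viewer there is one more tool, called after "Request:" by a JSON object that holds its "op" and its "data", one argument or row to a line. drive_tool: Moves the arm, as the interface text tells. Its arguments: {"type":"object","properties":{"moves":{"type":"array","items":{"type":"number"}},"squeeze":{"type":"number"}},"required":["moves"]}

```bash
mkdir -p pics; cat > h.py <<'E'
import numpy as np, cv2
from cell import env
def cam(n):
    m=env.camera_model(n); o=env.get_obs(); p,d=env.read_camera(n)
    return m,o,p,d
def world(m,d,us,vs):
    K=m["K"]; z=d[vs,us]; P=np.stack([(us-K[0,2])/K[0,0]*z,(vs-K[1,2])/K[1,1]*z,z],-1)
    R=cv2.Rodrigues(np.array(m["rvec"],float))[0]
    return (P-np.array(m["tvec"]).ravel())@R
E
python3 - <<'E'
from h import *
o=env.get_obs(); print({k:np.round(v,3) for k,v in o.items()}, env.grasp_offset)
m,o,p,d=cam("top"); cv2.imwrite("pics/top.png",p[:,:,::-1])
np.savez("top.npz",p=p,d=d)
v,u=np.nonzero(d>0); W=world(m,d,u,v)
s=(W[:,2]>.055)&(W[:,2]<.1)
print(s.sum(),W[s].min(0),W[s].max(0))
E
```

```text
{'time_s': np.float64(0.0), 'qpos': array([-69.437,  18.438,  -4.013,  83.175,   1.294,  78.541,  -3.261]), 'joint_velocities': array([-0.03 ,  0.019,  0.004,  0.001, -0.08 , -0.011,  0.098]), 'effort': array([ 0.0000e+00, -4.9129e+01, -4.0400e-01, -3.1253e+01, -6.4000e-02,
        4.4000e-02,  0.0000e+00]), 'tool_pos': array([0.22 , 0.611, 0.221]), 'tool_rot': array([-1.79892e+02,  6.00000e-03,  1.60243e+02]), 'force': array([-0.513, -0.324,  0.382]), 'wrist_torque': array([ 0.042,  0.001, -0.036]), 'grasp_force': np.float64(0.0), 'grip_width': np.float64(0.087)} 0.0187
2531 [ 0.48953747 -0.262158    0.0550068 ] [0.73854805 0.2589484  0.09992384]
```

View pics/top.png

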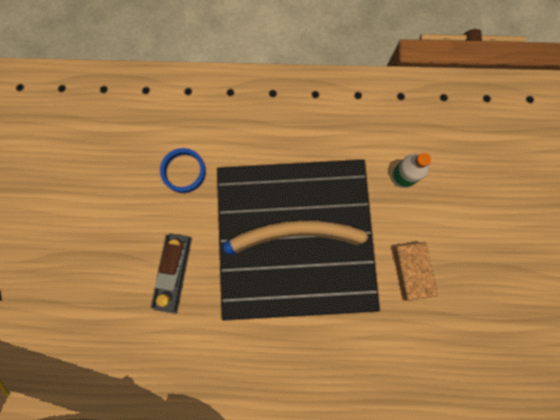

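The top view shows the rail from its taped end at (229,247) to its bare end at (366,237), bulging away from the robot. The plane and tape roll are on the left, the glue and cork block on the right. Next I fit the arc from depth.

```bash
cat > fit.py <<'E'
from h import *
from scipy.optimize import least_squares
z=np.load("top.npz"); d=z["d"]; m=env.camera_model("top")
v,u=np.mgrid[205:268,215:380]; v=v.ravel();u=u.ravel(); k=d[v,u]>0; u=u[k];v=v[k]
W=world(m,d,u,v); print("mat z",np.median(W[W[:,2]<.035,2]))
W=W[(W[:,2]>.055)&(W[:,2]<.1)]
print(len(W),W[:,2].max(),W.min(0),W.max(0))
# params: x0,y0,yaw,h
def loc(p,W):
    c,s=np.cos(p[2]),np.sin(p[2]); q=W[:,:2]-p[:2]
    x=q[:,0]*c+q[:,1]*s; y=-q[:,0]*s+q[:,1]*c
    r=np.hypot(x+.32,y)-.32; a=.32*np.arctan2(y,x+.32)
    return r,a
def ztop(a):  # crest height above mat, circular fall 64->53 at 145
    return .064-.011*(a/.145)**2
def res(p):
    r,a=loc(p,W); a_=np.clip(a,-.145,.145)
    zz=.02+p[3]+ztop(a_)-.012+np.sqrt(np.maximum(.012**2-r**2,0))
    return np.r_[W[:,2]-zz, np.maximum(abs(r)-.012,0),(a-a_)*1]
f=least_squares(res,[.64,0,.07,0],loss="soft_l1",f_scale=.002)
p=f.x; r,a=loc(p,W)
print("fit",p,np.degrees(p[2]),"a range",a.min(),a.max(),"r",np.percentile(r,[2,50,98]),"rms",np.sqrt(np.mean(f.fun**2)))
def pt(a):
    t=a/.32; l=np.array([.32*np.cos(t)-.32,.32*np.sin(t)]); c,s=np.cos(p[2]),np.sin(p[2])
    return np.r_[p[:2]+[c*l[0]-s*l[1],s*l[0]+c*l[1]],.02+ztop(a)]
for a in (.145,.125,.06,0,-.06,-.125,-.145): print(a,pt(a).round(4))
np.save("p.npy",p)
E
python3 fit.py
```

```text
mat z 0.02022150583344197
1904 0.08736034955617257 [ 0.53278054 -0.1443269   0.0550411 ] [0.59931202 0.13461094 0.08736035]
fit [ 5.86331685e-01 -1.80515802e-03  1.11098661e-01  1.60720747e-04] 6.365484371729127 a range -0.14434612126832333 0.14382506400601183 r [-0.01230484 -0.00217484  0.01082103] rms 0.0014749449291254562
0.145 [0.5387 0.1338 0.073 ]
0.125 [0.5489 0.1166 0.0758]
0.06 [0.5741 0.0569 0.0821]
0 [ 0.5863 -0.0018  0.084 ]
-0.06 [ 0.5874 -0.0617  0.0821]
-0.125 [ 0.5759 -0.1256  0.0758]
-0.145 [ 0.5698 -0.1446  0.073 ]
```

Request:
{"op": "drive_tool", "data": {
  "moves": [-1.2, -0.9, 0, 1, 0, -2.4, -1.8, 0, 2, 0, -3.6, -2.7, 0, 3, 0, -4.8, -3.6, 0, 4, 0, -6, -4.5, 0, 5, 0],
  "squeeze": 5
}}

```text
time_s: 0.68
tool_pos: [0.3854, 0.3592, 0.2221]
tool_rot: [-180.0, 0.0, 109.9]
force: [2.0, -0.2, 0.2]
grip_width: 0.0449
grasp_force: 0.0
```

```bash
cat > go.py <<'E'
import sys
from h import *
from scipy.spatial.transform import Rotation as Ro
p=np.load("p.npy"); o=env.get_obs(); T=o["tool_pos"]; R=Ro.from_euler("xyz",o["tool_rot"],degrees=True).as_matrix()
print("t",o["time_s"],"tcp",T.round(4),"rot",o["tool_rot"].round(2),"F",o["force"].round(2),"w",o["grip_width"])
c,s=np.cos(p[2]),np.sin(p[2]); L=np.array([[c,-s],[s,c]])
l=L.T@(T[:2]-p[:2]); a=.32*np.arctan2(l[1],l[0]+.32)
print("local",l.round(4),"r",np.hypot(l[0]+.32,l[1])-.32,"arc",a,"crest",.084-.011*(a/.145)**2)
for A in sys.argv[2:]:
    A=float(A);t=A/.32; w=p[:2]+L@[.32*np.cos(t)-.32,.32*np.sin(t)]
    dst=np.r_[w,.084-.011*(A/.145)**2+float(sys.argv[1])]
    print(A,"delta units",(R.T@(dst-T)/.04).round(3),"z",dst[2].round(4))
E
python3 go.py 0.03 0.13
```

```text
t 0.675 tcp [0.3854 0.3592 0.2221] rot [-1.7998e+02  1.0000e-02  1.0992e+02] F [ 1.96 -0.23  0.17] w 0.044904876048737205
local [-0.1597  0.3811] r 0.09341861172025634 arc 0.3752085816811887 crest 0.010345004640223462
0.13 delta units [-6.97   1.757  2.924] z 0.1052
```

Request:
{"op": "drive_tool", "data": {
  "moves": [-1.4, 0.35, 0, 0.7, 0, -2.8, 0.7, 0, 1.35, 0, -4.2, 1.05, 0.3, 1.35, 0, -5.6, 1.4, 0.8, 1.35, 0, -6.97, 1.76, 1.5, 1.35, 0]
}}

```text
time_s: 1.3
tool_pos: [0.548, 0.123, 0.1627]
tool_rot: [179.9, -0.0, 96.7]
force: [0.8, 0.9, -0.2]
grip_width: 0.0018
grasp_force: 0.0
```

Request:
{"op": "drive_tool", "data": {
  "moves": [0, 0, 0, 0, 0, 0, 0, 0, 0, 0]
}}

```text
time_s: 1.55
tool_pos: [0.5464, 0.125, 0.1623]
tool_rot: [-179.9, -0.0, 96.7]
force: [-0.0, 0.4, 0.5]
grip_width: 0.0008
grasp_force: 0.0
```

```bash
python3 go.py 0.015 0.13; python3 - <<'E'
from h import *
m,o,p,d=cam("wrist"); cv2.imwrite("pics/w.png",p[:,:,::-1])
m2,_,q,d2=cam("side"); cv2.imwrite("pics/s.png",q[:,:,::-1])
E
```

```text
t 1.55 tcp [0.5464 0.125  0.1623] rot [-1.7992e+02 -2.0000e-02  9.6740e+01] F [-0.04  0.45  0.51] w 0.0008178187036666823
local [-0.0256  0.1304] r 0.001961663901567323 arc 0.13344724372351513 crest 0.07468300426009819
0.13 delta units [-0.099 -0.009  1.805] z 0.0902
```

View pics/w.png

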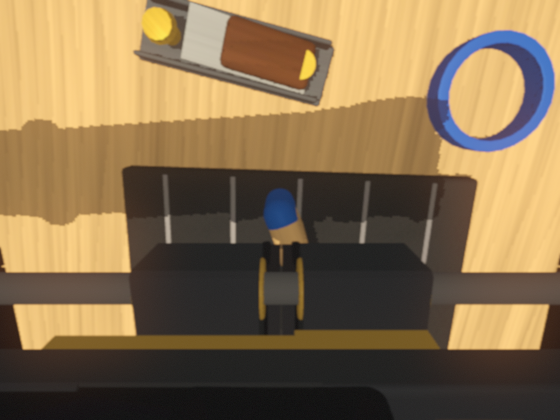

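View pics/s.png

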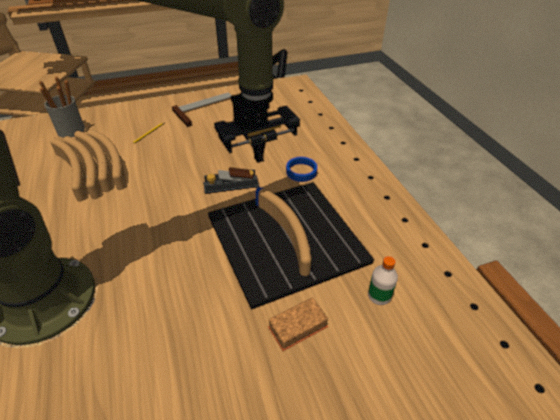

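The wrist picture shows the closed fingers in line with the taped end, blue cap at (281,210). The side picture shows nothing else in the way. I'll descend.

Request:
{"op": "drive_tool", "data": {
  "moves": [-0.1, 0, 0.6, 0, 0, -0.1, 0, 1.2, 0, 0, -0.1, 0, 1.7, 0, 0, -0.1, 0, 1.7, 0, 0, -0.1, 0, 1.7, 0, 0]
}}

```text
time_s: 2.28
tool_pos: [0.5479, 0.1217, 0.0961]
tool_rot: [179.9, -0.0, 96.8]
force: [-0.0, -0.5, -0.4]
grip_width: 0.0004
grasp_force: 0.0
```

```bash
python3 go.py 0.002 0.13 0.125
```

```text
t 2.275 tcp [0.5479 0.1217 0.0961] rot [ 1.799e+02 -4.000e-02  9.683e+01] F [-0.01 -0.49 -0.41] w 0.0003899255171193665
local [-0.0245  0.127 ] r 0.0016456741395363683 arc 0.12986570673933487 crest 0.0751764033457324
0.13 delta units [-0.013 -0.04   0.473] z 0.0772
0.125 delta units [-0.129  0.008  0.456] z 0.0778
```

Request:
{"op": "drive_tool", "data": {
  "moves": [0, -0.02, 0.3, 0, 0, 0, -0.03, 0.45, 0, 0, 0, -0.03, 0.5, 0, 0, 0, -0.03, 0.54, 0, 0, 0, -0.03, 0.54, 0, 0]
}}

```text
time_s: 2.9
tool_pos: [0.5461, 0.1205, 0.0734]
tool_rot: [-180.0, -0.0, 96.7]
force: [-1.5, -0.8, 1.6]
grip_width: 0.0008
grasp_force: 1.4
```

```bash
python3 go.py -0.002 0.13
```

```text
t 2.9 tcp [0.5461 0.1205 0.0734] rot [-1.7998e+02 -1.0000e-02  9.6740e+01] F [-1.54 -0.82  1.61] w 0.0007879571086597524
local [-0.0264  0.126 ] r -0.0005486747367418054 arc 0.12974356757635636 crest 0.07519299278944847
0.13 delta units [0.011 0.01  0.007] z 0.0732
```

```bash
for i in 1 2 3; do python3 - <<'E'
from h import *
o=env.get_obs();print(o["tool_pos"].round(4),o["force"].round(2))
E
done; python3 go.py -0.0025 0.13 0.122 0.113 0.104 0.095 0.086
```

```text
[0.5461 0.1205 0.0734] [-1.54 -0.82  1.61]
[0.5461 0.1205 0.0734] [-1.54 -0.82  1.61]
[0.5461 0.1205 0.0734] [-1.54 -0.82  1.61]
t 2.9 tcp [0.5461 0.1205 0.0734] rot [-1.7998e+02 -1.0000e-02  9.6740e+01] F [-1.54 -0.82  1.61] w 0.0007879571086597524
local [-0.0264  0.126 ] r -0.0005486747367418054 arc 0.12974356757635636 crest 0.07519299278944847
0.13 delta units [0.011 0.01  0.02 ] z 0.0727
0.122 delta units [-0.174  0.086 -0.007] z 0.0737
0.113 delta units [-0.384  0.165 -0.035] z 0.0748
0.104 delta units [-0.597  0.238 -0.06 ] z 0.0758
0.095 delta units [-0.812  0.306 -0.084] z 0.0768
0.086 delta units [-1.028  0.367 -0.105] z 0.0776
```

Request:
{"op": "drive_tool", "data": {
  "moves": [0, 0, 0.03, 0, 0, 0, 0, 0.03, 0, 0, -0.1, 0.05, 0.02, 0, 0, -0.2, 0.09, 0.0, 0, 0, -0.3, 0.13, -0.01, 0, 0]
}}

```text
time_s: 3.52
tool_pos: [0.5534, 0.1095, 0.0741]
tool_rot: [179.9, -0.0, 96.8]
force: [-1.1, 2.8, 4.1]
grip_width: 0.0007
grasp_force: 2.0
```

```bash
python3 go.py -0.0025 0.115 0.106 0.097 0.088 0.079 0.07
```

```text
t 3.525 tcp [0.5534 0.1095 0.0741] rot [ 1.7993e+02 -4.0000e-02  9.6770e+01] F [-1.06  2.84  4.09] w 0.000685453236216268
local [-0.0204  0.1143] r 0.000705784747214 arc 0.11660198322215289 crest 0.07688674209727794
0.115 delta units [-0.044 -0.003 -0.013] z 0.0746
0.106 delta units [-0.256  0.072 -0.039] z 0.0756
0.097 delta units [-0.47   0.141 -0.063] z 0.0766
0.088 delta units [-0.686  0.203 -0.085] z 0.0774
0.079 delta units [-0.904  0.26  -0.105] z 0.0782
0.07 delta units [-1.123  0.31  -0.122] z 0.0789
```

Request:
{"op": "drive_tool", "data": {
  "moves": [-0.2, 0.06, -0.04, 0, 0, -0.4, 0.12, -0.065, 0, 0, -0.6, 0.18, -0.085, 0, 0, -0.8, 0.23, -0.105, 0, 0, -1.0, 0.28, -0.12, 0, 0]
}}

```text
time_s: 4.15
tool_pos: [0.5688, 0.07, 0.0785]
tool_rot: [180.0, 0.0, 96.7]
force: [-0.5, 2.8, 3.1]
grip_width: 0.0002
grasp_force: 1.6
```

```bash
python3 go.py -0.0025 0.07 0.06 0.05 0.04 0.03 0.02
```

```text
t 4.15 tcp [0.5688 0.07   0.0785] rot [180.     0.    96.73] F [-0.52  2.83  3.1 ] w 0.00023647450443971014
local [-0.0094  0.0733] r -0.0009071023430694547 arc 0.0741786771320329 crest 0.08112117776210977
0.07 delta units [-0.097  0.045 -0.01 ] z 0.0789
0.06 delta units [-0.342  0.094 -0.027] z 0.0796
0.05 delta units [-0.589  0.135 -0.042] z 0.0802
0.04 delta units [-0.836  0.168 -0.053] z 0.0807
0.03 delta units [-1.085  0.194 -0.063] z 0.081
0.02 delta units [-1.334  0.212 -0.069] z 0.0813
```

Request:
{"op": "drive_tool", "data": {
  "moves": [-0.2, 0.06, -0.015, 0, 0, -0.4, 0.105, -0.025, 0, 0, -0.6, 0.135, -0.035, 0, 0, -0.8, 0.165, -0.043, 0, 0, -1.0, 0.185, -0.05, 0, 0]
}}

```text
time_s: 4.78
tool_pos: [0.5808, 0.0313, 0.0805]
tool_rot: [180.0, 0.0, 96.7]
force: [-0.4, 2.5, 2.8]
grip_width: 0.0003
grasp_force: 1.5
```

```bash
python3 go.py -0.0025 0.03 0.02 0.01 0 -.01 -.02
```

```text
t 4.775 tcp [0.5808 0.0313 0.0805] rot [179.99   0.    96.75] F [-0.43  2.46  2.77] w 0.00030211155989068317
local [-0.0018  0.0335] r -7.158411651086993e-05 arc 0.03357280033005055 crest 0.08341029906577808
0.03 delta units [-0.089  0.01  -0.013] z 0.081
0.02 delta units [-0.338  0.028 -0.02 ] z 0.0813
0.01 delta units [-0.588  0.038 -0.024] z 0.0814
0.0 delta units [-0.838  0.04  -0.025] z 0.0815
-0.01 delta units [-1.088  0.035 -0.024] z 0.0814
-0.02 delta units [-1.337  0.021 -0.02 ] z 0.0813
```

Request:
{"op": "drive_tool", "data": {
  "moves": [-0.2, 0.018, -0.008, 0, 0, -0.4, 0.03, -0.012, 0, 0, -0.6, 0.037, -0.014, 0, 0, -0.8, 0.04, -0.015, 0, 0, -1.0, 0.037, -0.012, 0, 0]
}}

```text
time_s: 5.4
tool_pos: [0.587, -0.0082, 0.081]
tool_rot: [180.0, -0.0, 96.7]
force: [-0.5, 2.5, 4.0]
grip_width: 0.0004
grasp_force: 1.5
```

```bash
python3 go.py -0.0025 0 -.01 -.02 -.03 -.04 -.05
```

```text
t 5.4 tcp [ 0.587  -0.0082  0.081 ] rot [ 1.7999e+02 -1.0000e-02  9.6750e+01] F [-0.51  2.51  3.97] w 0.00039903915781797474
local [-0.0001 -0.0064] r -1.766605808695143e-05 arc -0.006392862283162174 crest 0.08397861804661659
0.0 delta units [ 0.16   0.003 -0.012] z 0.0815
-0.01 delta units [-0.09  -0.002 -0.011] z 0.0814
-0.02 delta units [-0.34  -0.016 -0.007] z 0.0813
-0.03 delta units [-0.589 -0.037 -0.001] z 0.081
-0.04 delta units [-0.837 -0.066  0.009] z 0.0807
-0.05 delta units [-1.084 -0.103  0.02 ] z 0.0802
```

Request:
{"op": "drive_tool", "data": {
  "moves": [-0.2, -0.008, -0.005, 0, 0, -0.4, -0.02, 0.0, 0, 0, -0.6, -0.037, 0.004, 0, 0, -0.8, -0.06, 0.01, 0, 0, -1.0, -0.09, 0.018, 0, 0]
}}

```text
time_s: 6.02
tool_pos: [0.588, -0.0484, 0.0802]
tool_rot: [180.0, 0.0, 96.7]
force: [0.6, 2.0, 2.4]
grip_width: 0.0003
grasp_force: 1.4
```

```bash
python3 go.py -0.0025 -.05 -.06 -.07 -.08 -.09
```

```text
t 6.025 tcp [ 0.588  -0.0484  0.0802] rot [179.99   0.    96.75] F [0.6  2.01 2.43] w 0.00033613970913123827
local [-0.0035 -0.0465] r -0.00014018114422587047 arc -0.04668435689751878 crest 0.082859751678084
-0.05 delta units [-0.082 -0.01   0.001] z 0.0802
-0.06 delta units [-0.328 -0.054  0.015] z 0.0796
-0.07 delta units [-0.573 -0.106  0.032] z 0.0789
-0.08 delta units [-0.816 -0.166  0.052] z 0.0782
-0.09 delta units [-1.056 -0.233  0.074] z 0.0773
```

Request:
{"op": "drive_tool", "data": {
  "moves": [-0.2, -0.032, 0.01, 0, 0, -0.4, -0.068, 0.022, 0, 0, -0.6, -0.112, 0.035, 0, 0, -0.8, -0.162, 0.05, 0, 0, -1.0, -0.218, 0.068, 0, 0]
}}

```text
time_s: 6.65
tool_pos: [0.584, -0.0892, 0.0775]
tool_rot: [180.0, -0.0, 96.7]
force: [1.2, 1.8, 2.5]
grip_width: 0.0005
grasp_force: 1.5
```

```bash
python3 go.py -0.002 -.09 -.1 -.11 -.12 -.13 -.137
```

```text
t 6.65 tcp [ 0.584  -0.0892  0.0775] rot [179.99  -0.    96.74] F [1.23 1.75 2.54] w 0.0005410149654221611
local [-0.012  -0.0865] r -9.228350143425379e-05 arc -0.0876652172261648 crest 0.07997921077648432
-0.09 delta units [-0.057 -0.014 -0.006] z 0.0778
-0.1 delta units [-0.295 -0.089  0.019] z 0.0768
-0.11 delta units [-0.531 -0.171  0.046] z 0.0757
-0.12 delta units [-0.765 -0.26   0.076] z 0.0745
-0.13 delta units [-0.995 -0.357  0.109] z 0.0732
-0.137 delta units [-1.155 -0.429  0.134] z 0.0722
```

Request:
{"op": "drive_tool", "data": {
  "moves": [-0.2, -0.06, 0.02, 0, 0, -0.4, -0.125, 0.042, 0, 0, -0.6, -0.197, 0.067, 0, 0, -0.8, -0.275, 0.094, 0, 0, -1.0, -0.36, 0.122, 0, 0]
}}

```text
time_s: 7.28
tool_pos: [0.5744, -0.1305, 0.0727]
tool_rot: [180.0, 0.0, 96.8]
force: [1.2, 2.0, 3.8]
grip_width: 0.0004
grasp_force: 1.8
```

```bash
python3 go.py -0.002 -.13 -.137
```

```text
t 7.275 tcp [ 0.5744 -0.1305  0.0727] rot [179.98   0.    96.75] F [1.17 1.99 3.8 ] w 0.00044701348587240417
local [-0.0262 -0.1266] r -5.7206444450008664e-05 arc -0.13019126051443863 crest 0.0751321090388717
-0.13 delta units [ 0.004  0.003 -0.012] z 0.0732
-0.137 delta units [-0.156 -0.069  0.013] z 0.0722
```

Request:
{"op": "drive_tool", "data": {
  "moves": [-0.1, -0.045, 0.017, 0, 0, -0.18, -0.08, 0.03, 0, 0, -0.18, -0.08, 0.03, 0, 0]
}}

```text
time_s: 7.65
tool_pos: [0.5719, -0.138, 0.0714]
tool_rot: [-180.0, 0.0, 96.7]
force: [0.4, 0.9, 4.6]
grip_width: 0.0001
grasp_force: 2.0
```

Request:
{"op": "drive_tool", "data": {
  "moves": [0, 0, -0.1, 0, 0, 0, 0, -0.5, 0, 0, 0, 0, -1.2, 0, 0, 0, 0, -2.2, 0, 0, 0, 0, -3.2, 0, 0]
}}

```text
time_s: 8.28
tool_pos: [0.5715, -0.1379, 0.2011]
tool_rot: [-180.0, 0.0, 96.7]
force: [0.0, 0.6, 0.1]
grip_width: 0.0007
grasp_force: 0.0
```

Request:
{"op": "drive_tool", "data": {
  "moves": [0, 0, 0, 0, 0, 0, 0, 0, 0, 0, 0, 0, 0, 0, 0, 0, 0, 0, 0, 0]
}}

```text
time_s: 8.78
tool_pos: [0.5714, -0.1374, 0.1984]
tool_rot: [-179.9, -0.0, 96.7]
force: [0.2, -1.1, 0.8]
grip_width: 0.0004
grasp_force: 0.0
```

```bash
python3 - <<'E'
from h import *
m,o,p,d=cam("side"); cv2.imwrite("pics/s2.png",p[:,:,::-1]); print(o["tool_pos"],o["force"])
E
```

```text
[ 0.57140512 -0.13741906  0.19837306] [ 0.21231782 -1.05026915  0.78488658]
```

View pics/s2.png

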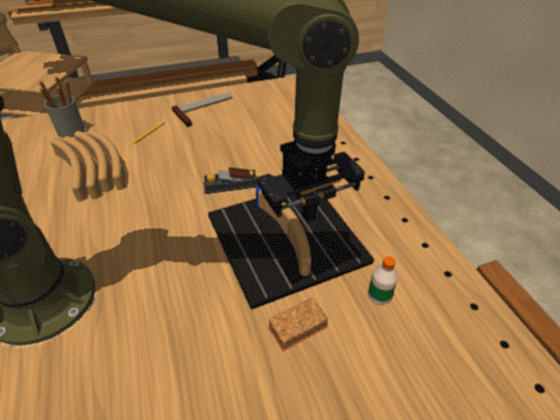

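The bare end of the rail is still at (305,271), where it was before. The rail is upright, and the visible items haven't moved. The hand is clear.

```bash
python3 -c "
from cell import env; print(env.sign_off())"
```

```text
the job is handed in; nothing more can be done
None
```

I stroked the rail's top edge from the taped end to the bare end with a light touch (the force readings I took never passed about 5 N), lifted clear, and handed the job in at about 9 s; the last picture showed the rail standing where it was, and the sign-off returned no verdict.

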